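# Slide the lens tray home under the instrument bridge

## Task

Put the lens tray away: with your fingertips, push it along the shelf into the bay under the low white instrument bridge until it is fully home against the stop at the back and sits square. It must stay flat on the shelf all the way, neither tipped nor picked up, and the chrome lens and the brass prism must ride along in their wells without being touched. Leave the near lamp switched on and everything else on the shelf and the bridge where it is.

Things in the scene. Friction and masses are not known exactly. Their poses are not given: they have to be found in the camera images.
- tray: Lens tray, dark teal, 130 mm long (x) by 110 wide (y), loose, about 0.35 kg. Slab from 5 to 16 mm above the shelf on a black foot 94 by 100 mm, 5 mm high: its ends overhang by 18 mm and pressing hard on one tips it. Origin: centre of its underside, z up; x points within 0.35 rad of the way to go. Starts outside the bridge in front of the mouth, up to 30 mm off the bay's centre line.
- bridge: Low fixed instrument bridge (place and yaw vary), 116 mm deep (x) by 192 wide (y): white deck on a grey and an ivory end block. Origin: on the shelf, mid-bay, z up; x points into the bay. Bay: mouth at x -55, stop's face at +55, y -63 to +63 (flared to +-71 at the mouth), 24 mm high; deck top at 28, ivory block (y 63 to 109) at 36 mm. All parts rigid.
- lens: Accommodation lens: round trial lens, chrome rim 38 mm across, 7.5 mm thick, with a small flat tab; lies loose in the tray's well_lens, 2.5 mm proud of the tray's top. Origin: centre of its underside.
- prism: Trial prism: glass in a brass rim 38 mm across, 9 mm thick, with a small flat tab; lies loose in the tray's well_prism, 4 mm proud of the tray's top (20 mm above the shelf). Origin: centre of its underside.
- well_lens (a point): Centre of the floor of the tray's well that holds the lens (tray x -31, y +27, z 11 mm); wells are 42 mm across, 5 mm deep.
- well_prism (a point): Centre of the floor of the tray's well that holds the prism (tray x +31, y -27, z 11 mm); the other two wells are empty.
- bay_home (a point): Point on the shelf where the tray's origin lies when the tray is fully home (bridge x -10, y 0, z 0 mm): its leading end then meets the stop, with 8 mm of play at each side, and the last 20 mm of the tray stay out in front of the mouth.
- rocker (a joint): Beige rocker switch of the near lamp, 26 by 16 mm, in the top of the bridge's ivory end block: 0 rad = on (as it starts), 0.34 rad = off; stays where it is put.
- trial_frame: Steel trial frame, 132 mm wide, folded flat, 11 mm high, loose on the bridge's deck behind its front edge. Origin: centre of its underside.
- paddle: Black acrylic cover paddle, 185 mm long, disc 58 mm across, 5 mm thick, lying on the shelf on the robot's side of the bridge. Origin: on the handle, 70 mm from the disc's centre.
- flipper: Accommodation flipper with four small red and green rimmed lenses, 128 by 98 mm, 8 mm thick, lying on the shelf beyond the tray. Origin: centre of its underside.
- rule: White pupil-distance rule, 170 by 28 by 3 mm, lying on the shelf beyond the bridge. Origin: centre of its underside.
- case: Blue spectacle case, 160 by 62 by 41 mm, loose on the shelf to the robot's left. Origin: centre of its underside.
- spray: Blue lens-cleaner bottle, 34 mm across, 95 mm tall, standing at the back left. Origin: centre of its underside.
Things that resemble listed ones, but are neither listed nor needed, are in the scene too. What is shaped like the lens but pink is not meant.

How it is judged:
By the outcome, as a careful person would: the job done as asked, in the order asked, and still so for the second after the job is handed in, with the robot touching nothing.
It also fails if it takes over 64 s, if anything falls off the work surface, if the arm or the gripper's body presses on something with over 40 N, if the wrist force passes 120 N, or if a joint passes its speed limit or range.

## Robot

A 6-joint arm with a two-finger parallel gripper is mounted at the origin on the work surface. World frame = base frame: x ahead of the robot, y to its left, z up, the work surface at z = 0. Lengths are in m, angles in rad, forces in N, time in s.
With the tool pointing down it reaches from about 0.275 to 0.825 m from the base axis. Payload 5.2 kg.
Tool frame: the origin (TCP) lies on the centre line of the jaws, within the pads' length; the fingertips stand 19 mm ahead of it and the grasp point (between the pads) is the TCP; z points along the fingers, y is the line along which they close (so a half turn about z gives the same grasp; the last joint's range is limited). The gripper opens to 93 mm and grips with 3 to 60 N. Pads are 15 mm wide; open, the fingers measure 128 mm over their backs; the gripper's body (75 mm by 188 mm) begins 65 mm behind the grasp point.
Start: joints at [1.078, 0.259, 1.535, -0, 1.348, -0.203], TCP at [0.157, 0.527, 0.238] pointing down, gripper open.
Joint ranges: [-3.14, 3.14], [-0.91, 2.08], [0.19, 2.58], [-1.22, 4.36], [0.22, 2.71], [-3.12, 3.12]. Speed limits (rad/s): [2.57, 2.57, 3.14, 3.14, 3.14, 3.14].

## Interface

Orientations are given as a unit quaternion [w, x, y, z].
In Python, from station import ctrl, effector, solve_ik, readout, viewer, order gives the robot as it stands. Calls block until the motion is done:
- ctrl.reach(position, orientation): joint-space move of the TCP to a pose.
- ctrl.movel(position, attitude=None, speed=0.15, stop_force=None): straight line of the TCP; attitude=None keeps the orientation; speed is the mean speed in m/s. With stop_force (N) it stops when the force on the tool has changed by that much, and returns True; else False.
- ctrl.set_joints(angles): joint-space move.
- effector.grip(opening, grasp_force=None): finger opening in m; grasp_force is the grip in N (None keeps the last); returns when the fingers have stopped.
- ctrl.wait(seconds).
- solve_ik(position, orientation): joint angles nearest the present ones, or None.
- readout.read_state(): the state.
- viewer.snapshot(name): name is "scene" or "top" or "wrist"; returns a dict with "frame" (480x640x3 uint8, red, green, blue), "fx", "fy", "cx", "cy" (pixels), "dist_coeffs" ([k1, k2, p1, p2, k3] as OpenCV has them; the pictures are not rectified), "R" (3x3) and "t" (3): a world point X has camera coordinates R X + t; the wrist camera has in their place "T_tool_cam" (4x4, takes a point from camera to tool coordinates, whose origin is the TCP and whose axes are the flange's). Camera axes: x right, y down, z forward; pixel columns grow to the right and rows downward; lengths in m; the calibration is good to about 2 mm. A picture is of the moment at which its call begins: read the wrist's pose just before it. There is no depth.
A pose or a line that the arm cannot do raises ctrl.Unreachable and nothing moves.
- order.close_job(): hands the job in; it is judged then, once.
The state is a dict: "time_s": time; "joints": joint angles; "joint_velocities": joint speeds; "joint_efforts": joint torques, N m; "eef_pos": TCP position; "orientation": TCP orientation; "force": force on the tool from outside, world axes, zero at the start; "ft_torque": the same for the moment, N m; "width": finger opening in m; "finger_force": force on a finger pad.
Only numpy, scipy, OpenCV 4.12 (cv2) and the standard library are available. Lean on these libraries where they do the work, as an engineer would, in place of code of your own. Each camera call takes 0.05 s, during which the arm holds its last target. There are 200 camera calls.

## Working session

There is one attempt and no reset: what is moved stays moved. The work goes in short steps, each a Python script; the robot and the scene stay as the last script left them, time stands still between calls to the robot, and variables do not carry over. Pictures are saved under pics/ and viewed, at most 10 in all, crops included, and the job is handed in when it is done.

```bash
mkdir -p pics; ls
cat > h.py <<'E'
import numpy as np, cv2
from station import ctrl, effector, solve_ik, readout, viewer, order
def snap(n,f):
    s=viewer.snapshot(n); cv2.imwrite('pics/'+f+'.png',s['frame'][:,:,::-1]); 
    import pickle; st=readout.read_state(); pickle.dump((dict(s),st),open('pics/'+f+'.pkl','wb')); return s
def ray(s,px,z,):
    K=np.array([[s['fx'],0,s['cx']],[0,s['fy'],s['cy']],[0,0,1]])
    p=cv2.undistortPoints(np.array(px,float).reshape(-1,1,2),K,np.array(s['dist_coeffs'],float)).reshape(-1,2)
    R=np.array(s['R']);t=np.array(s['t']);C=-R.T@t
    d=np.c_[p,np.ones(len(p))]@R
    z=np.broadcast_to(np.asarray(z,float),len(p))
    return C+d*((z-C[2])/d[:,2])[:,None]
def proj(s,X):
    K=np.array([[s['fx'],0,s['cx']],[0,s['fy'],s['cy']],[0,0,1]])
    return cv2.projectPoints(np.array(X,float).reshape(-1,3),cv2.Rodrigues(np.array(s['R']))[0],np.array(s['t'],float),K,np.array(s['dist_coeffs'],float))[0].reshape(-1,2)
E
python3 - <<'E'
from h import *
snap('top','top1'); snap('scene','scene1')
s=readout.read_state(); print(s['time_s'],s['eef_pos'],s['orientation'])
E
```

```text
pics
0.1 [0.15695348 0.52667815 0.23693328] [-2.40461090e-04  1.44371764e-01  9.89523215e-01 -7.36623505e-04]
```

View pics/top1.png

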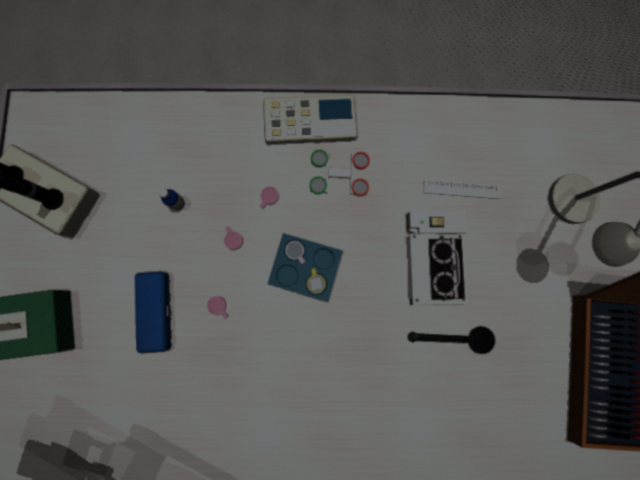

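View pics/scene1.png

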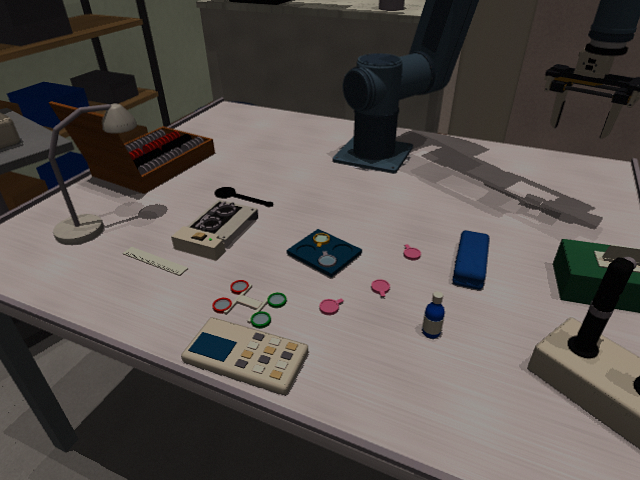

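The top view shows the tray near (305,267) and the bridge near (437,265), with its mouth facing the tray and the bay running towards image right (-y). I'll enlarge this area.

Run:
```python
import cv2,numpy as np
im=cv2.imread('pics/top1.png')[200:340,255:480]
im=cv2.resize(im,(788,490),interpolation=cv2.INTER_CUBIC); im=np.clip(im*1.8,0,255).astype('uint8')
for k in range(0,225,25): cv2.putText(im,str(255+k),(int(k*3.5),10),0,.35,(0,0,255));cv2.line(im,(int(k*3.5),12),(int(k*3.5),18),(0,0,255))
for k in range(0,140,20): cv2.putText(im,str(200+k),(0,int(k*3.5)+4),0,.35,(0,0,255))
cv2.imwrite('pics/c1.png',im)
```

```text
(no output)
```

View pics/c1.png

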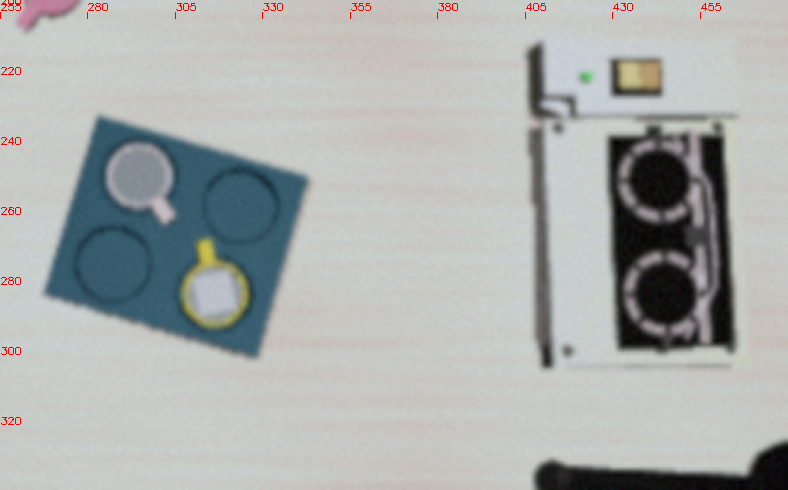

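```bash
cat >> h.py <<'E'
def fit(B,W):  # rigid 2D B->W: yaw, origin
    B=np.array(B)[:,:2];W=np.array(W)[:,:2];b=B.mean(0);w=W.mean(0)
    H=(B-b).T@(W-w);a=np.arctan2(H[0,1]-H[1,0],H[0,0]+H[1,1]);c,s=np.cos(a),np.sin(a);R=np.array([[c,-s],[s,c]])
    o=w-R@b; return a,o,(W-(B@R.T+o))
E
python3 - <<'E'
from h import *
import pickle
s,_=pickle.load(open('pics/top1.pkl','rb'))
cv=lambda P:np.array(P)/3.5+[255,200]
np.set_printoptions(precision=4,suppress=True)
T=ray(s,cv([(97,117),(309,178),(258,357),(44,294)]),.016)
print(T); print(fit([(-.065,.055),(.065,.055),(.065,-.055),(-.065,-.055)],T))
B=ray(s,cv([(552,367),(732,367),(541,42),(737,42),(543,117),(737,117)]),[.028,.028,.036,.036,.036,.036])
print(B);print(fit([(-.058,-.083),(.058,-.083),(-.058,.109),(.058,.109),(-.058,.063),(.058,.063)],B))
print('C',-np.array(s['R']).T@s['t'])
E
```

```text
[[ 0.6167  0.1132  0.016 ]
 [ 0.5813 -0.0125  0.016 ]
 [ 0.4763  0.0177  0.016 ]
 [ 0.5121  0.1426  0.016 ]]
(np.float64(-1.8475991445704294), array([0.5466, 0.0653]), array([[-0.0006,  0.0005],
       [-0.0005, -0.0002],
       [ 0.0004, -0.0001],
       [ 0.0007, -0.0002]]))
[[ 0.4711 -0.1518  0.028 ]
 [ 0.471  -0.2577  0.028 ]
 [ 0.6606 -0.1482  0.036 ]
 [ 0.6619 -0.266   0.036 ]
 [ 0.6159 -0.1482  0.036 ]
 [ 0.6169 -0.2639  0.036 ]]
(np.float64(-1.576283433345735), array([ 0.5532, -0.2058]), array([[ 0.0005, -0.0044],
       [ 0.0011,  0.0056],
       [-0.002 ,  0.0002],
       [ 0.    , -0.0016],
       [-0.0007, -0.    ],
       [ 0.001 ,  0.0002]]))
C [0.4808 0.0682 0.9216]
```

```bash
cat >> h.py <<'E'
def q(ang): # tool down, tool y axis along world angle ang
    a=(ang+np.pi/2)/2; return [0,np.cos(a),np.sin(a),0]
def wsnap(f):
    from scipy.spatial.transform import Rotation as Ro
    st=readout.read_state(); s=dict(viewer.snapshot('wrist'))
    w=st['orientation']; R=Ro.from_quat([w[1],w[2],w[3],w[0]]).as_matrix()
    T=np.eye(4);T[:3,:3]=R;T[:3,3]=st['eef_pos']; M=np.linalg.inv(T@np.array(s['T_tool_cam']))
    s['R']=M[:3,:3];s['t']=M[:3,3]
    import pickle; pickle.dump((s,st),open('pics/'+f+'.pkl','wb')); cv2.imwrite('pics/'+f+'.png',np.clip(s['frame'][:,:,::-1]*1.7,0,255).astype('uint8')); return s
E
python3 - <<'E'
from h import *
ctrl.reach([0.54,-.10,.30],q(np.pi/2))
s=wsnap('w1'); C=-s['R'].T@s['t'];print(C, s['R'][2],readout.read_state()['joints'],readout.read_state()['time_s'])
E
```

```text
[ 0.4647301  -0.09977268  0.44693295] [ 2.68955158e-01 -1.22858949e-04 -9.63152692e-01] [-3.84886450e-01  2.23274575e-01  1.42980644e+00  1.61248868e-04
  1.48860649e+00 -1.95685922e+00] 2.7583
```

View pics/w1.png

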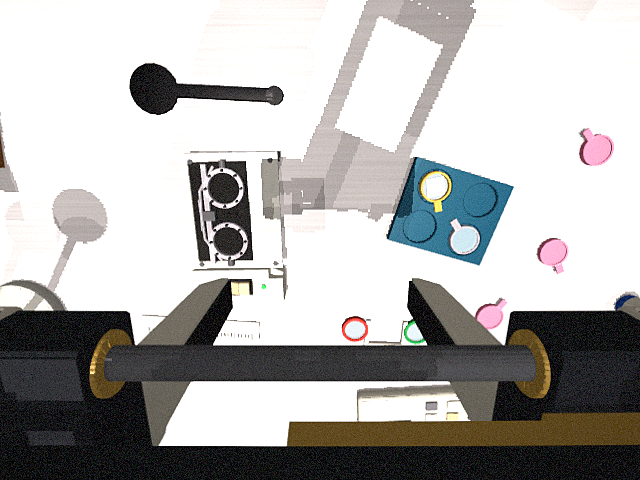

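Run:
```python
import cv2,numpy as np,pickle
s,_=pickle.load(open('pics/w1.pkl','rb'))
f=s['frame'][:,:,::-1]
im=cv2.resize(f[140:310,170:300],None,fx=3.5,fy=3.5,interpolation=cv2.INTER_CUBIC)
for k in range(0,130,20): cv2.putText(im,str(170+k),(int(k*3.5),10),0,.35,(0,0,255));cv2.line(im,(int(k*3.5),12),(int(k*3.5),18),(0,0,255))
for k in range(0,170,20): cv2.putText(im,str(140+k),(0,int(k*3.5)+4),0,.35,(0,0,255))
cv2.imwrite('pics/c2.png',im)
```

```text
(no output)
```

View pics/c2.png

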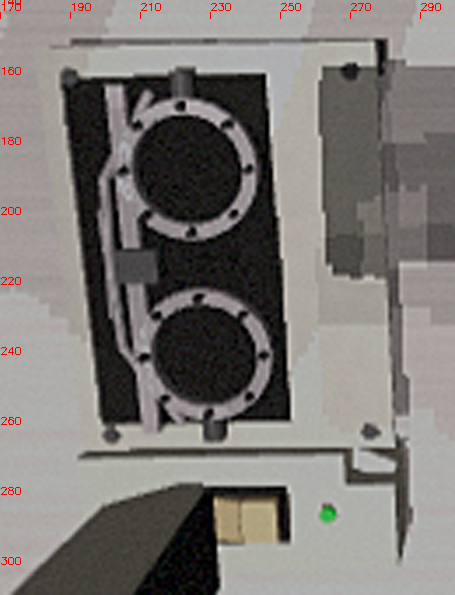

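Run:
```python
from h import *
import pickle
np.set_printoptions(precision=4,suppress=True)
ang=lambda a,b:np.arctan2(*(b-a)[1::-1])
s,_=pickle.load(open('pics/w1.pkl','rb'))
P=np.array([(350,70),(370,430),(68,78),(110,434),(70,40),(378,40),(80,456),(345,449),(378,40),(396,440),(398,563)])/3.5+[170,140]
W=ray(s,P,[.028]*10+[.036]);print(W)
for i,j in((0,1),(2,3),(8,9)):print('y',ang(W[i],W[j]))
for i,j in((2,0),(3,1),(4,5),(6,7)):print('x',ang(W[j],W[i]))
t,_=pickle.load(open('pics/top1.pkl','rb'))
P=np.array([(558,128),(568,350),(717,128),(731,348),(575,117),(737,117),(568,366),(732,366)])/3.5+[255,200]
V=ray(t,P,.028);print(V)
for i,j in((1,0),(3,2)):print('y',ang(V[i],V[j]))
for i,j in((0,2),(1,3),(4,5),(6,7)):print('x',ang(V[i],V[j]))
# tray in wrist
T=ray(s,[(415,157),(512,186),(481,264),(388,238)],.016);print(T)
print(fit([(.065,-.055),(-.065,-.055),(-.065,.055),(.065,.055)],T))
```

```text
[[ 0.4797 -0.159   0.028 ]
 [ 0.6095 -0.1566  0.028 ]
 [ 0.4823 -0.2558  0.028 ]
 [ 0.6112 -0.2532  0.028 ]
 [ 0.4698 -0.2538  0.028 ]
 [ 0.4698 -0.1491  0.028 ]
 [ 0.6199 -0.2653  0.028 ]
 [ 0.617  -0.1661  0.028 ]
 [ 0.4698 -0.1491  0.028 ]
 [ 0.6135 -0.1471  0.028 ]
 [ 0.6595 -0.1468  0.036 ]]
y 0.018802988611170763
y 0.01966161095937264
y 0.014541589866474938
x -1.5437278875294167
x -1.5537169374902968
x -1.5713505763137856
x -1.5418758354449358
[[ 0.6106 -0.1589  0.028 ]
 [ 0.4808 -0.1613  0.028 ]
 [ 0.6114 -0.2545  0.028 ]
 [ 0.482  -0.2576  0.028 ]
 [ 0.6173 -0.1692  0.028 ]
 [ 0.6181 -0.2669  0.028 ]
 [ 0.4716 -0.1611  0.028 ]
 [ 0.4716 -0.2578  0.028 ]]
y 0.018950285780318713
y 0.02387404245995698
x -1.5627114430950904
x -1.5588128035003401
x -1.5623005570497213
x -1.5714012358932747
[[ 0.4764  0.0173  0.016 ]
 [ 0.5116  0.1421  0.016 ]
 [ 0.6152  0.1162  0.016 ]
 [ 0.5793 -0.0103  0.016 ]]
(np.float64(-1.8372769051071718), array([0.5456, 0.0664]), array([[ 0.001 , -0.0008],
       [ 0.0019, -0.0014],
       [-0.0006,  0.0017],
       [-0.0023,  0.0006]]))
```

The tray is at about (0.546, 0.0655) with yaw -1.845. The bridge is at (0.5545, -0.207) with yaw -1.553. I'll nudge the tray about 19 mm sideways first, then push it on an arc from the trailing end.

Run:
```python
from h import *
np.set_printoptions(precision=4,suppress=True)
yaw=-1.845; c=np.array([.546,.0655]); ty=np.array([-np.sin(yaw),np.cos(yaw)])
o=q(yaw+np.pi); Z=.0265
P=lambda off,z:[*(c+ty*off),z]
effector.grip(.07)
print(readout.read_state()['width'],solve_ik(P(-.0875,.12),o))
ctrl.reach(P(-.0875,.12),o); ctrl.movel(P(-.0875,Z),speed=.12)
f0=readout.read_state()['force']
ctrl.movel(P(-.064,Z),speed=.05)
ctrl.movel(P(-.0625+.019,Z),speed=.04)
print(readout.read_state()['force']-f0,readout.read_state()['eef_pos'])
ctrl.movel(P(-.075,Z),speed=.06); ctrl.movel(P(-.075,.12),speed=.15)
ctrl.reach([0.54,-.04,.30],q(np.pi/2)); ctrl.wait(.2)
s=wsnap('w2'); print(readout.read_state()['time_s'])
f=s['frame'][:,:,::-1]; 
p=proj(s,[*(c+ty*.019),.016])[0].astype(int); print(p)
x0,y0=p[0]-80,max(p[1]-80,0)
im=cv2.resize(f[y0:y0+150,x0:x0+170],None,fx=3.5,fy=3.5,interpolation=cv2.INTER_CUBIC); print('crop',x0,y0)
cv2.imwrite('pics/c3.png',im)
```

```text
0.06983879309787049 [-0.047   0.2361  1.8831 -0.      1.0224 -1.3436]
[-0.9217  0.2091 -0.1364] [0.5049 0.0771 0.0266]
9.2583
[396 228]
crop 316 148
```

View pics/c3.png

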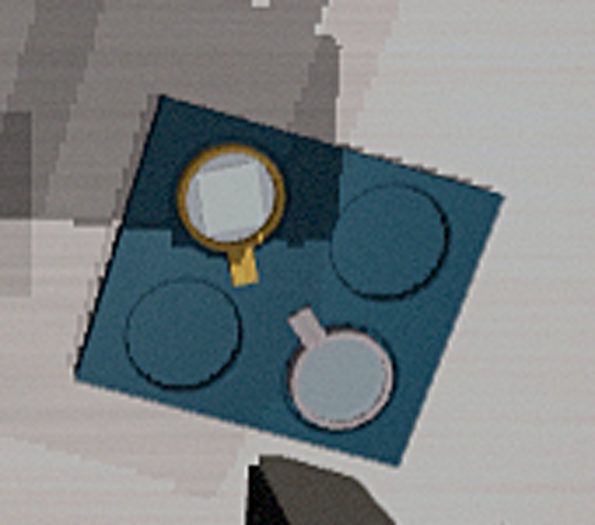

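```bash
cat > arc.py <<'E'
from h import *
import pickle
np.set_printoptions(precision=4,suppress=True)
s,_=pickle.load(open('pics/w2.pkl','rb'))
T=ray(s,np.array([(160,97),(504,198),(400,466),(76,379)])/3.5+[316,148],.016)
y0,c0,res=fit([(.065,-.055),(-.065,-.055),(-.065,.055),(.065,.055)],T); print(y0,c0,res)
y0-=.004
yf=-1.553; bo=np.array([.5545,-.207])
u=lambda a:np.array([np.cos(a),np.sin(a)])
lat=lambda p:(p-bo)@np.array([-np.sin(yf),np.cos(yf)]); lon=lambda p:(p-bo)@u(yf)
def path(L,n=10):
    ys=np.linspace(y0,yf,n+1); p=[c0]
    for i in range(n): p.append(p[-1]+u((ys[i]+ys[i+1])/2)*L/n)
    return ys,np.array(p)
Ls=np.linspace(.075,.125,51); es=[abs(lat(path(L)[1][-1])) for L in Ls]; L=Ls[np.argmin(es)]
ys,p=path(L); print('L',L,'lat',lat(p[-1]),'lon',lon(p[-1]))
Z=.0265; G=.0725
P=lambda c,a,back,z:[*(c-u(a)*(G+back)),z]
O=lambda a:q(a+np.pi/2+FL)
FL=0
for FL in(0,np.pi):
    j=solve_ik(P(c0,y0,.025,.12),O(y0)); print(j)
E
cat > go.py <<'E'
from arc import *
import arc
js=[]
for f in(0,np.pi):
    arc.FL=f; j=solve_ik(P(c0,y0,.025,.12),O(y0)); js.append(9 if j is None else abs(j[5]))
arc.FL=(0,np.pi)[int(np.argmin(js))]
assert abs(lat(p[-1]))<.004 and np.abs(res).max()<.004
ctrl.reach(P(c0,y0,.025,.12),O(y0)); ctrl.movel(P(c0,y0,.025,Z),speed=.12)
ctrl.movel(P(c0,y0,.0,Z),speed=.06)
for a,c in zip(ys[1:],p[1:]): ctrl.movel(P(c,a,0,Z),O(a),speed=.05)
st=readout.read_state(); print(st['eef_pos'],st['force'],st['joints'])
ctrl.movel(P(p[-1],yf,.02,Z),speed=.08); ctrl.movel(P(p[-1],yf,.02,.12),speed=.15)
ctrl.reach([0.54,-.10,.30],q(np.pi/2)); ctrl.wait(.2)
s=wsnap('w3'); print(readout.read_state()['time_s'])
f=s['frame'][:,:,::-1]
P2=proj(s,[*p[-1],.016])[0].astype(int)
x0,y0_=P2[0]-150,max(P2[1]-90,0); print('crop',x0,y0_)
cv2.imwrite('pics/c4.png',cv2.resize(f[y0_:y0_+160,x0:x0+225],None,fx=3.5,fy=3.5,interpolation=cv2.INTER_CUBIC))
E
python3 go.py
```

```text
-1.8424866960461017 [0.5677 0.0617] [[ 0.0002 -0.0009]
 [ 0.0013 -0.0001]
 [-0.0006  0.0007]
 [-0.0009  0.0003]]
L 0.123 lat 5.1407805313308034e-05 lon -0.14716622743359134
[ 0.0746  0.4682  1.5284 -0.      1.145   0.3503]
[ 0.0746  0.4682  1.5284 -0.      1.145  -2.7913]
[0.5507 0.0124 0.0265] [0.6821 0.8389 0.6736] [-0.1799  0.4891  1.777  -0.0004  0.8753 -0.1967]
19.6667
crop 201 127
```

View pics/c4.png

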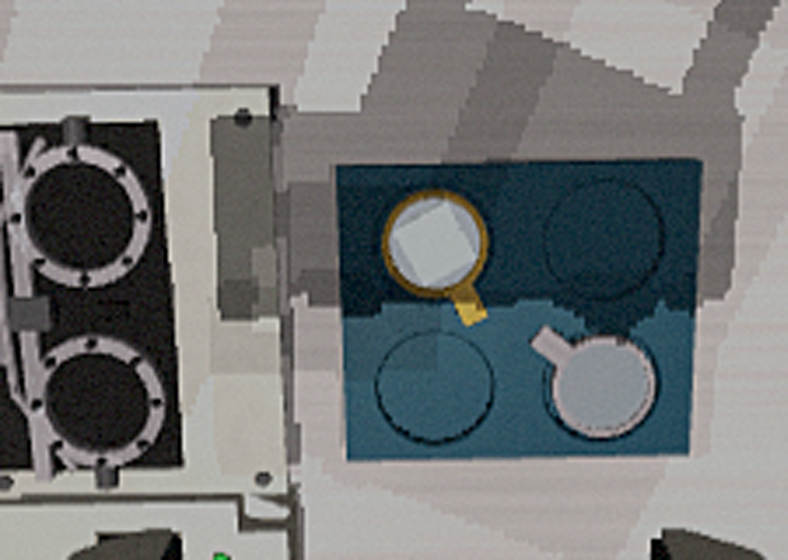

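The tray is now square in front of the mouth, with crop corners (335,166), (701,159), (689,456) and (347,461), and both lenses are in their wells. Next I'll measure it and push it home.

```bash
cat > meas.py <<'E'
from h import *
import pickle
np.set_printoptions(precision=4,suppress=True)
s,_=pickle.load(open('pics/w3.pkl','rb'))
cv=lambda A:np.array(A)/3.5+[201,127]
T=ray(s,cv([(335,166),(701,159),(689,456),(347,461)]),.016)
yt,ct,res=fit([(.065,-.055),(-.065,-.055),(-.065,.055),(.065,.055)],T); print(yt,ct,res)
S=ray(s,cv([(243,118),(263,479)]),.028); d=S[1]-S[0]; print(S, 'yaw',np.arctan2(d[1],d[0])-np.pi/2)
yf=-1.553; bo=np.array([.5545,-.207])
u=lambda a:np.array([np.cos(a),np.sin(a)])
print('lat',(ct-bo)@[-np.sin(yf),np.cos(yf)],'lon',(ct-bo)@u(yf))
E
python3 meas.py
```

```text
-1.551467749457628 [ 0.5512 -0.0625] [[-0.0002 -0.0001]
 [-0.0001 -0.0003]
 [ 0.0005  0.    ]
 [-0.0001  0.0003]]
[[ 0.4802 -0.1589  0.028 ]
 [ 0.6104 -0.1566  0.028 ]] yaw -1.5526673734346572
lat -0.0007312998278521315 lon -0.14455576724758656
```

```bash
cat > push.py <<'E'
from meas import *
Z=.0265; v=np.array([-np.sin(yf),np.cos(yf)])
P=lambda lon,z:[*(bo+u(yf)*lon-v*.0003),z]; o=q(yf+np.pi/2)
ctrl.reach(P(-.242,.12),o); ctrl.movel(P(-.242,Z),speed=.12)
ctrl.movel(P(-.219,Z),speed=.06)
print(ctrl.movel(P(-.092,Z),speed=.05,stop_force=15))
print(readout.read_state()['force'])
print(ctrl.movel(P(-.074,Z),speed=.015,stop_force=8))
st=readout.read_state(); print(st['force'],st['ft_torque'],(np.array(st['eef_pos'][:2])-bo)@u(yf),st['time_s'])
ctrl.wait(.3)
lon=(np.array(st['eef_pos'][:2])-bo)@u(yf)
ctrl.movel(P(lon-.03,Z),speed=.06); ctrl.movel(P(lon-.03,.12),speed=.15)
ctrl.reach([0.54,-.13,.30],q(np.pi/2)); ctrl.wait(.2)
s=wsnap('w4'); print(readout.read_state()['time_s'])
f=s['frame'][:,:,::-1]
p=proj(s,[*(bo-u(yf)*.03),.02])[0].astype(int); x0,y0=max(p[0]-110,0),max(p[1]-80,0); print('crop',x0,y0)
cv2.imwrite('pics/c5.png',np.clip(1.3*cv2.resize(f[y0:y0+170,x0:x0+220],None,fx=3.5,fy=3.5,interpolation=cv2.INTER_CUBIC).astype(float),0,255))
E
python3 push.py
```

```text
-1.551467749457628 [ 0.5512 -0.0625] [[-0.0002 -0.0001]
 [-0.0001 -0.0003]
 [ 0.0005  0.    ]
 [-0.0001  0.0003]]
[[ 0.4802 -0.1589  0.028 ]
 [ 0.6104 -0.1566  0.028 ]] yaw -1.5526673734346572
lat -0.0007312998278521315 lon -0.14455576724758656
False
[-0.094   1.5369 -0.9176]
True
[ 0.4579 -0.0866  0.1003] [-0.1101  0.0428 -0.0282] -0.0877751686197096 25.9667
29.3667
crop 172 140[ WARN:0@4.721] global loadsave.cpp:1063 imwrite_ Unsupported depth image for selected encoder is fallbacked to CV_8U.
```

View pics/c5.png

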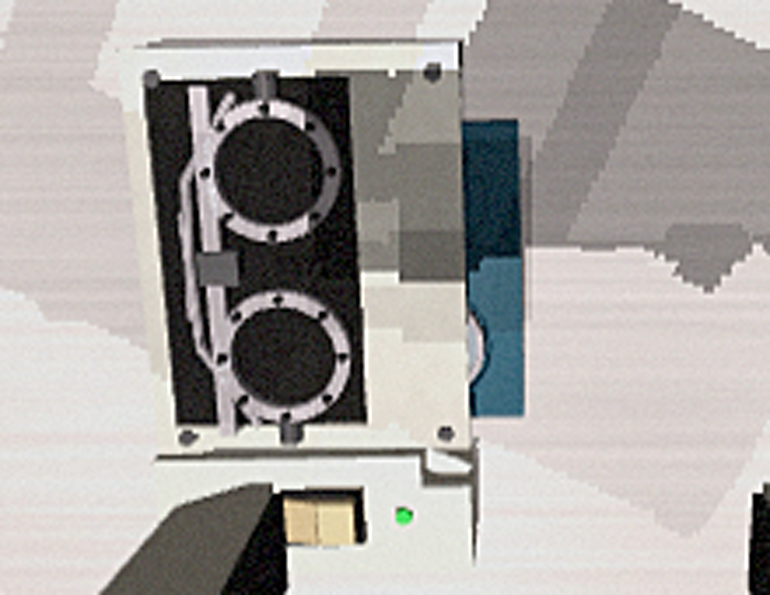

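```bash
python3 - <<'E' | tail -5
from meas import *
s,_=pickle.load(open('pics/w4.pkl','rb'))
cv=lambda A:np.array(A)/3.5+[172,140]
W=ray(s,cv([(518,120),(524,415),(432,72),(446,433),(462,42),(470,455)]),[.016,.016]+[.028]*4)
v=[-np.sin(yf),np.cos(yf)]
print(np.c_[(W[:,:2]-bo)@u(yf),(W[:,:2]-bo)@v])
S0=ray(pickle.load(open('pics/w3.pkl','rb'))[0],np.array([(243,118),(263,479)])/3.5+[201,127],.028)
print(S0[:,:2]-W[2:4,:2])
E
```

```text
[-0.0495  0.0564]
 [-0.0597 -0.0834]
 [-0.0581  0.0652]]
[[ 0.0003  0.0002]
 [ 0.0004 -0.    ]]
```

```bash
python3 - <<'E' | tail -3
from meas import *
s,_=pickle.load(open('pics/w4.pkl','rb'))
W=ray(s,np.array([(518,120),(524,415)])/3.5+[172,140],.016)
v=[-np.sin(yf),np.cos(yf)]
print(np.c_[(W[:,:2]-bo)@u(yf),(W[:,:2]-bo)@v])
d=W[1]-W[0];print('yaw',np.arctan2(d[1],d[0])-np.pi/2)
E
```

```text
[[-0.0782 -0.0562]
 [-0.0785  0.0539]]
yaw -1.5504645637299568
```

The trailing end measures about 2–3 mm short of home, which is close to the measurement error. I'll press again with a firmer stop to be sure.

```bash
cat > push2.py <<'E'
from meas import *
Z=.0265; v=np.array([-np.sin(yf),np.cos(yf)])
P=lambda lon,z:[*(bo+u(yf)*lon-v*.0003),z]; o=q(yf+np.pi/2)
L=lambda:(np.array(readout.read_state()['eef_pos'][:2])-bo)@u(yf)
ctrl.reach(P(-.118,.12),o); ctrl.movel(P(-.118,Z),speed=.12)
ctrl.movel(P(-.092,Z),speed=.05)
f0=readout.read_state()['force']
for k in range(14):
    lon=-.090+.001*k
    h=ctrl.movel(P(lon,Z),speed=.01,stop_force=15)
    ctrl.wait(.05); f=readout.read_state()['force']-f0
    print(k,lon,L(),h,f)
    if h or f@[*-u(yf),0]>12: break
lon=L()
ctrl.movel(P(lon-.03,Z),speed=.05); ctrl.movel(P(lon-.03,.12),speed=.15)
ctrl.reach([0.54,-.13,.30],q(np.pi/2)); ctrl.wait(.2)
s=wsnap('w5'); print(readout.read_state()['time_s'])
f=s['frame'][:,:,::-1]
x0,y0=172,140
cv2.imwrite('pics/c6.png',cv2.resize(f[y0:y0+170,x0:x0+220],None,fx=3.5,fy=3.5,interpolation=cv2.INTER_CUBIC))
viewer_s=snap('top','top2')
E
python3 push2.py | tail -n +9
```

```text
1 -0.089 -0.08898805063688438 False [-1.0571  0.9063 -0.1649]
2 -0.088 -0.08796287491847772 False [-0.254   0.7658 -0.3596]
3 -0.087 -0.08766553191038165 False [-0.4451  5.3009  0.5756]
4 -0.086 -0.08757799389751804 False [0.5545 8.9835 2.3293]
5 -0.08499999999999999 -0.08751112811113468 False [ 0.57   12.3778  3.1371]
37.5917
```

View pics/c6.png

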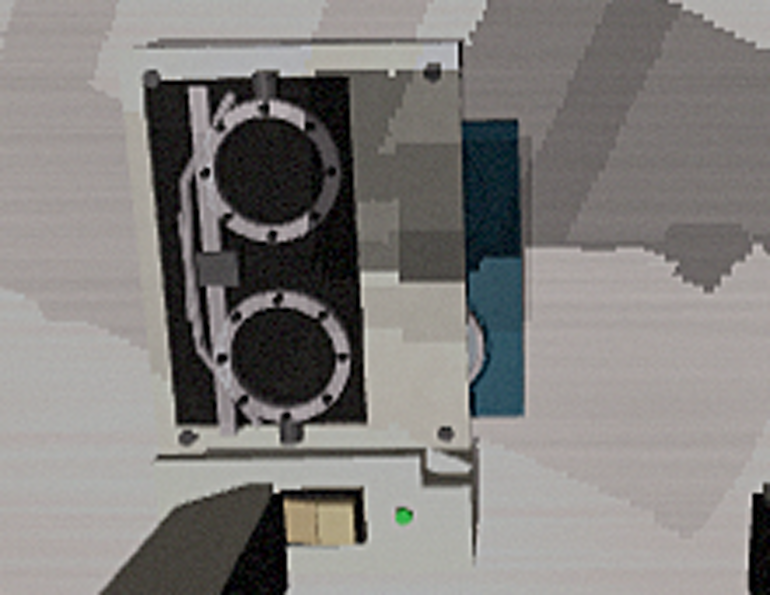

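The arm met a rigid stop at the same place on both pushes. The tray sits square and central, the lamp LED is green, and the trial frame has not moved, so I'm handing in.

```bash
python3 -c "
from h import *
print(order.close_job())"
```

```text
the job is handed in; nothing more can be done
None
```

The lens tray is in the bay, square and pressed against the stop at the back; the last camera views show the lamp still on and the bridge and trial frame unmoved, and the job is handed in at about 38 s (the prism, under the deck by then, was last seen in its well just before the final push).

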